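# Put the honeycomb lollipop into the serving stand

## Task

The golden honeycomb lollipop has set: take it out of its glass and put its stick down through the free hole of the wooden serving stand, so that it stands upright with its white guard resting on the board. The candy is brittle, so lower it home before letting go, do not drop it; leave the red and the chocolate lollipops where they are.

Things in the scene. Friction and masses are not known exactly. Their poses are not given: they have to be found in the camera images.
- honey_pop_center (a point): In mm: Centre of the GOLDEN lollipop's head: upright disc 54 across, 16 thick along this point's x (grip its flat faces), brown rings; loose, about 60 g. z up the stick. White round guard 50 across, 4 thick, its underside 35 below this point; then 70 of bare stick, 8 thick, its end 105 below. Starts with the stick in a fixed clear glass 80 tall, 44 wide, the guard on the rim; lifts straight out.
- free_hole (a point): In mm: Centre of the mouth of the stand's EMPTY hole, on the board's top face, 100 above the table. Hole 28 in diameter, right through the 16 board, 72 of free space below. Stand: pale wood board, dark legs, fixed, 240 long along this point's y, 100 wide along x. Its other hole, 120 towards -y, holds the chocolate lollipop. With the golden guard lying on the board, its head's centre is 35 above this point.
- berry_pop_center (a point): In mm: Centre of the RED lollipop's head: same size and shape as the golden one, hanging likewise in a second fixed glass 100 or more from the first. Loose bystander: leave it alone.
- choc_pop_center (a point): In mm: Centre of the CHOCOLATE lollipop's head: upright dark brown tablet 50 wide, 54 tall, 16 thick, paler stripes; same stick and guard; already stands in the stand's other hole. Loose bystander: leave it alone.
There are look-alikes about, which are no part of the job. What is shaped like the part that bears honey_pop_center but blue or turquoise is not meant.

How it is judged (in metres and radians):
On the way:
1. the golden lollipop is lowered, still in the fingers, until its stick is in the free hole and its guard is within 20 mm of the board (horizontal distance between honey_pop_center and free_hole below 0.016 m and z of honey_pop_center in the frame of free_hole below 0.055 m and angle between honey_pop_center's own z axis and vertical below 0.3 rad and contact force between the fingers and honey_pop above 0.3 N), for 0.05 s.
At the end, for the whole second after the job is handed in: The golden lollipop stands at rest with its stick through the free hole: head centre within 16 mm (horizontally) of the hole's axis, 28 to 41 mm above the board (guard down on it), upright within 0.2 rad; the red and chocolate lollipops are within 25 mm of where they began (horizontal distance between honey_pop_center and free_hole below 0.016 m and z of honey_pop_center in the frame of free_hole between 0.028 and 0.041 m and angle between honey_pop_center's own z axis and vertical below 0.2 rad and linear speed of honey_pop below 0.03 m/s and distance of each of berry_pop_center, choc_pop_center from where it was at the start of the episode below 0.025 m); the robot touches nothing.
It fails at once if the red lollipop is moved by more than 25 mm (distance of berry_pop_center from where it was at the start of the episode above 0.025 m).
It fails at once if the chocolate lollipop is moved by more than 25 mm (distance of choc_pop_center from where it was at the start of the episode above 0.025 m).
It also fails if it takes over 43 s, if anything falls off the work surface, if the arm or the gripper's body presses on something with over 40 N, if the wrist force passes 120 N, or if a joint passes its speed limit or range.

## Robot

A 6-joint arm with a two-finger parallel gripper is mounted at the origin on the work surface. World frame = base frame: x ahead of the robot, y to its left, z up, the work surface at z = 0. Lengths are in m, angles in degrees, forces in N, time in s.
With the tool pointing down it reaches from about 0.25 to 0.8 m from the base axis. Payload 8.5 kg.
Tool frame: the origin (TCP) lies midway between the tips of the shut fingers; the grasp point (between the pads) lies 19 mm behind it; z points along the fingers, y is the line along which they close (so a half turn about z gives the same grasp; the last joint's range is limited). The gripper opens to 85 mm and grips with 20 to 120 N. Pads are 22 mm wide; open, the fingers measure 114 mm over their backs; the gripper's body (76 mm by 85 mm) begins 54 mm behind the grasp point. The pads swing forward as they close: fully open they stand 13 mm farther back than shut.
Start: joints at [68.755, 13.648, -0.773, 75.585, 0, 90], TCP at [0.19, 0.489, 0.231] pointing down, gripper open.
Joint ranges: [-152.45, 152.45], [-59.26, 108.67], [-65.41, 83.53], [-104.44, 129.93], [-82.83, 76.93], [-180, 180]. Speed limits (degrees/s): [127.2, 127.2, 159.86, 180, 180, 180].

## Interface

Orientations are given as [roll, pitch, yaw] about the fixed x, y, z axes, in that order (R = Rz(yaw) Ry(pitch) Rx(roll)).
In Python, from bench import arm gives the robot as it stands. The module is installed in compiled form; this text tells all that it offers.
- The arm moves only by the tool send_rows, never from a script. Its argument "steps" is a list of rows, each an object with "linear": the shift along the tool's x, y, z in m, a list of three; "yaw": the turn about the tool's z in degrees. A call has 1 to 12 rows; each row is the pose to reach, as a shift and turn from the pose commanded when the call began, along the tool's axes at that moment; what a row does not reach only later rows make up. A row lasts 1/10 s, in which the tool goes at most 50 mm and 8.59 degrees, less where a joint would pass 70% of its speed; a pose out of reach is approached as far as the arm can. A call with a gripper value outside its range is refused whole. "fingers" is the finger opening in m, from 0 to 0.0854, set as the call begins (left out, the last holds). The fingers move at their own pace and stop on an object; the grip force is fixed at half the most. Time passes only in rows, so rows that repeat a pose let the fingers close. It gives the time, the measured TCP pose, the force, the opening and the grip force at its end, in the units of the state.
- arm.read_state(): the state, without advancing time (a new reading comes with each control period).
- arm.grab_frame(name): name is "scene" or "top" or "wrist"; returns a dict with "color" (480x640x3 uint8, blue, green, red), "depth" (480x640 float32, m along the optical axis (not along the pixel's ray), 0 where there is no reading), "fx", "fy", "cx", "cy" (pixels), "k1" (the pictures are not rectified: a ray, as slopes to the right and down, at radius r is drawn at 1 + k1 r^2 times it, then the intrinsics apply), "rvec" (rotation vector, rad) and "tvec" (3), from world to camera coordinates, as OpenCV has them; the wrist camera has in their place "T_tool_cam" (4x4, takes a point from camera to tool coordinates, whose origin is the TCP and whose axes are the flange's). Camera axes: x right, y down, z forward; pixel columns grow to the right and rows downward; lengths in m; the calibration is good to about 2 mm. A picture is of the moment at which its call begins: read the wrist's pose just before it.
- arm.hand_in(): hands the job in; it is judged then, once.
The state is a dict: "time": time; "q": joint angles; "dq": joint speeds; "joint_torque": joint torques, N m; "tool_pos": TCP position; "tcp_rot": TCP orientation; "wrist_force": force on the tool from outside, world axes, zero at the start; "moment": the same for the moment, N m; "grip_width": finger opening in m; "grasp_force": force on a finger pad.
Only numpy, scipy, OpenCV 4.12 (cv2) and the standard library are available. Lean on these libraries where they do the work, as an engineer would, in place of code of your own. Each camera call takes 0.05 s, during which the arm holds its last target. There are 200 camera calls.

## Working session

There is one attempt and no reset: what is moved stays moved. The work goes in short steps, Python scripts to look and compute and a tool call to move; the robot and the scene stay as the last step left them, time stands still between calls to the robot, and variables do not carry over. Pictures are saved under pics/ and viewed, at most 10 in all, crops included, and the job is handed in when it is done.

Besides the shell and the picture viewer there is one more tool, called after ">>>" by a JSON object that holds its "name" and its "arguments", one argument or row to a line. send_rows: Moves the arm, as the interface text tells. Its arguments: {"type":"object","properties":{"steps":{"type":"array","items":{"type":"object","properties":{"linear":{"type":"array","items":{"type":"number"}},"yaw":{"type":"number"}}}},"fingers":{"type":"number"}},"required":["steps"]}

```bash
mkdir -p pics
cat > h.py <<'E'
import numpy as np, cv2, pickle
from scipy.spatial.transform import Rotation as R
from bench import arm
def grab(n):
    s=arm.read_state(); f=arm.grab_frame(n); f['s']=s; return f
def pose(f):
    "camera-to-world R,t"
    if 'rvec' in f:
        A=cv2.Rodrigues(np.array(f['rvec'],float))[0]; return A.T, -A.T@np.array(f['tvec'],float).ravel()
    T=np.array(f['T_tool_cam']); A=R.from_euler('xyz',f['s']['tcp_rot'],degrees=True).as_matrix()
    return A@T[:3,:3], A@T[:3,3]+np.array(f['s']['tool_pos'])
def rays(f,uv):
    uv=np.atleast_2d(np.array(uv,float)); K=np.array([[f['fx'],0,f['cx']],[0,f['fy'],f['cy']],[0,0,1]])
    p=cv2.undistortPoints(uv[:,None],K,np.array([f['k1'],0,0,0.]))[:,0]
    return np.c_[p,np.ones(len(p))]
def onplane(f,uv,z):
    A,t=pose(f); d=rays(f,uv)@A.T; return t+d*((z-t[2])/d[:,2])[:,None]
def pts(f,uv):
    A,t=pose(f); uv=np.atleast_2d(uv).astype(int); z=f['depth'][uv[:,1],uv[:,0]]
    return (rays(f,uv)*z[:,None])@A.T+t
E
python3 - <<'E'
from h import *
print(arm.read_state())
for n in ['scene','top','wrist']:
    f=grab(n); cv2.imwrite(f'pics/{n}0.png',f['color']); pickle.dump(f,open(n+'0.pkl','wb'))
    print(n,pose(f)[1],f['fx'],f['k1'])
E
```

```text
{'time': 0.0, 'q': array([ 6.87530121e+01,  1.36814463e+01, -8.17537853e-01,  7.55836183e+01,
        5.92133121e-05,  8.99995133e+01]), 'dq': array([ 0.06096631, -0.02728111, -0.01383958, -0.02887638, -0.00624148,
       -0.04973669]), 'joint_torque': array([ 5.52821111e-04, -5.38778865e+01,  3.46443701e+01,  1.82641513e-02,
        2.00002114e-04,  6.02052594e-07]), 'tool_pos': array([0.1901033 , 0.48892679, 0.2306691 ]), 'tcp_rot': array([-1.79917398e+02, -5.99148547e-05,  1.58753499e+02]), 'wrist_force': array([0.48087521, 0.15117316, 0.73301845]), 'moment': array([ 0.04805177, -0.02792861, -0.00879649]), 'grasp_force': 0.0, 'grip_width': 0.08540792022889158}
scene [ 0.73192697 -0.34627941  0.81794211] 525.8475342069066 -0.10054498245402406
top [ 0.42064472 -0.00840988  0.80432923] 434.8557132807712 0.021587005184271566
wrist [0.12588817 0.51399889 0.37270734] 392.5567235074901 -0.052854079333507886
```

View pics/scene0.png

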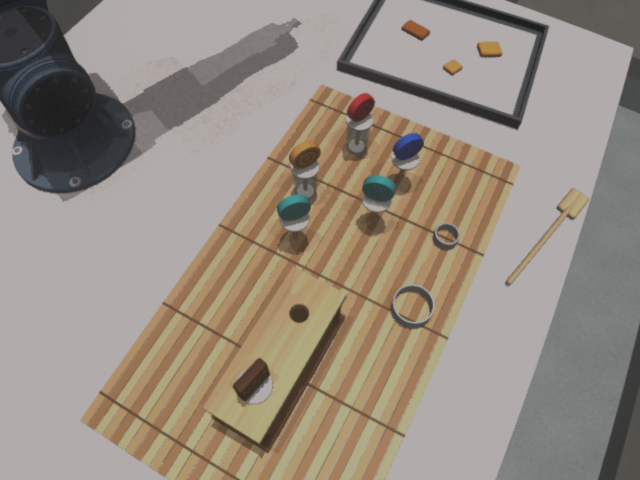

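View pics/top0.png

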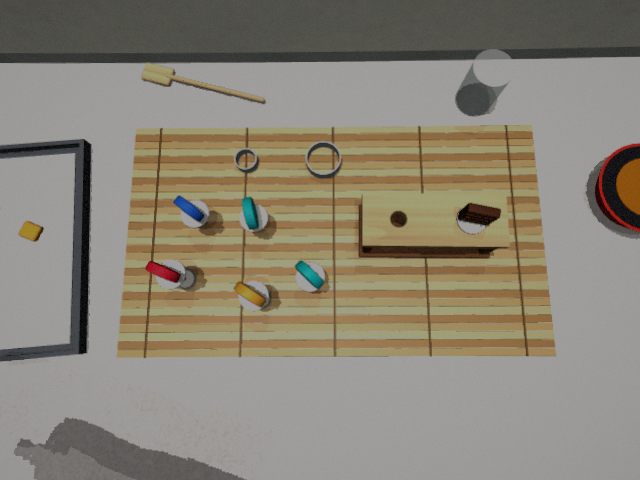

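The scene view shows the golden head at about (305,157) and the empty hole at (299,313). The top view shows gold at (251,295), with a turquoise look-alike near it at (310,275), and the hole at (398,219). Next I measure gold and hole in both views.

```bash
cat >> h.py <<'E'
def blob(m,near,rad):
    m=m.astype(np.uint8); n,l,st,c=cv2.connectedComponentsWithStats(m)
    k=[i for i in range(1,n) if np.hypot(*(c[i]-near))<rad]
    return (l==max(k,key=lambda i:st[i,4])) if k else None
def tri(fs,uvs):
    A=np.zeros((3,3));b=np.zeros(3)
    for f,uv in zip(fs,uvs):
        Rm,t=pose(f); d=Rm@rays(f,uv)[0]; d/=np.linalg.norm(d); P=np.eye(3)-np.outer(d,d); A+=P;b+=P@t
    x=np.linalg.solve(A,b); g=[np.linalg.norm(np.cross(x-pose(f)[1],(lambda d:d/np.linalg.norm(d))(pose(f)[0]@rays(f,uv)[0]))) for f,uv in zip(fs,uvs)]
    return x,g
def goldmask(f):
    h=cv2.cvtColor(f['color'],cv2.COLOR_BGR2HSV); return (h[...,0]>8)&(h[...,0]<26)&(h[...,1]>150)&(h[...,2]>60)
E
python3 - <<'E'
from h import *
F={n:pickle.load(open(n+'0.pkl','rb')) for n in ['scene','top']}
for n,g,h in [('scene',(305,157),(299,313)),('top',(251,295),(398,219))]:
    f=F[n]; hsv=cv2.cvtColor(f['color'],cv2.COLOR_BGR2HSV)
    print(n,'hsv gold',hsv[g[1],g[0]],'hole',hsv[h[1],h[0]],'board',hsv[h[1]-14,h[0]+14])
    # gold by depth points: anything within window with z between .085 and .16
    v,u=np.mgrid[g[1]-30:g[1]+30,g[0]-30:g[0]+30]; uv=np.c_[u.ravel(),v.ravel()]
    P=pts(f,uv); k=goldmask(f)[uv[:,1],uv[:,0]]&(P[:,2]>.08)&(P[:,2]<.2)
    Q=P[k]; print(' gold pts',k.sum(),'mean',Q.mean(0).round(4),'min',Q.min(0).round(4),'max',Q.max(0).round(4))
    w,V=np.linalg.eigh(np.cov(Q.T)); print(' eig',np.sqrt(w).round(4),V.round(2).tolist())
    f['gc']=uv[k].mean(0)
    m=blob(hsv[...,2]<95,h,8); c,_=cv2.findContours(m.astype(np.uint8),cv2.RETR_EXTERNAL,cv2.CHAIN_APPROX_NONE); e=cv2.fitEllipse(max(c,key=len)); f['hc']=e[0]; print(' hole ellipse',e,m.sum())
    v,u=np.mgrid[h[1]-25:h[1]+25,h[0]-25:h[0]+25]; uv=np.c_[u.ravel(),v.ravel()]; P=pts(f,uv); k=(abs(P[:,2]-.1)<.012); print(' board z',np.median(P[k,2]),k.sum())
    print(' hole on .1',onplane(f,e[0],.1))
fs=list(F.values())
print('hole tri',tri(fs,[f['hc'] for f in fs])); print('gold tri',tri(fs,[f['gc'] for f in fs]))
E
```

```text
scene hsv gold [ 14 116  75] hole [16 93 66] board [ 18  94 174]
 gold pts 38 mean [0.4679 0.1135 0.1362] min [0.4542 0.0957 0.1318] max [0.4817 0.1315 0.1409]
 eig [0.002  0.0031 0.0162] [[0.01, -0.83, -0.56], [-0.08, 0.56, -0.83], [1.0, 0.05, -0.06]]
 hole ellipse ((298.8117980957031, 313.0794982910156), (16.416784286499023, 17.661724090576172), 93.66588592529297) 251
 board z 0.10003039063775876 2241
 hole on .1 [[ 0.59234771 -0.1257703   0.1       ]]
top hsv gold [ 23 175 162] hole [  8 167  49] board [ 29  67 160]
 gold pts 323 mean [0.4663 0.1106 0.1363] min [0.4494 0.089  0.1155] max [0.4852 0.1361 0.1439]
 eig [0.0043 0.0052 0.0145] [[-0.72, -0.43, -0.55], [0.53, 0.16, -0.83], [-0.44, 0.89, -0.12]]
 hole ellipse ((398.276611328125, 218.5879364013672), (14.830116271972656, 15.6295747756958), 128.58724975585938) 203
 board z 0.09965387353093114 2314
 hole on .1 [[ 0.59154263 -0.12692124  0.1       ]]
hole tri (array([ 0.59194365, -0.12638847,  0.10046353]), [np.float64(0.0006843812960667851), np.float64(0.0006843812960667053)])
gold tri (array([0.46732573, 0.11150498, 0.13734863]), [np.float64(0.0014808200048776058), np.float64(0.0014808200048776077)])
```

>>> {"name": "send_rows", "arguments": {
  "steps": [
    {"linear": [-0.395, -0.251, -0.07], "yaw": 103},
    {"linear": [-0.395, -0.251, -0.07], "yaw": 103},
    {"linear": [-0.395, -0.251, -0.07], "yaw": 103},
    {"linear": [-0.395, -0.251, -0.07], "yaw": 103},
    {"linear": [-0.395, -0.251, -0.07], "yaw": 103},
    {"linear": [-0.395, -0.251, -0.07], "yaw": 103},
    {"linear": [-0.395, -0.251, -0.07], "yaw": 103},
    {"linear": [-0.395, -0.251, -0.07], "yaw": 103},
    {"linear": [-0.395, -0.251, -0.07], "yaw": 103},
    {"linear": [-0.395, -0.251, -0.07], "yaw": 103},
    {"linear": [-0.395, -0.251, -0.07], "yaw": 103},
    {"linear": [-0.395, -0.251, -0.07], "yaw": 103}
  ],
  "fingers": 0.06
}}

```text
time: 1.35
tool_pos: [0.4679, 0.1111, 0.301]
tcp_rot: [-180.0, 0.0, 55.3]
wrist_force: [0.5, -0.0, 0.4]
grip_width: 0.0599
grasp_force: 0.0
```

>>> {"name": "send_rows", "arguments": {
  "steps": [
    {"linear": [0, 0, 0], "yaw": 0},
    {"linear": [0, 0, 0], "yaw": 0},
    {"linear": [0, 0, 0], "yaw": 0}
  ]
}}

```text
time: 1.65
tool_pos: [0.4673, 0.1124, 0.3012]
tcp_rot: [-180.0, 0.0, 56.0]
wrist_force: [-0.3, -0.6, 0.1]
grip_width: 0.0601
grasp_force: 0.0
```

Run:
```python
from h import *
f=grab('wrist'); cv2.imwrite('pics/w1.png',f['color']); pickle.dump(f,open('w1.pkl','wb'))
s=f['s']; print(s['time'],s['tool_pos'],s['tcp_rot'],s['q'],s['grip_width'],s['wrist_force'],pose(f)[1])
```

```text
1.65 [0.46726384 0.11240168 0.30123965] [-1.79994021e+02  1.33471559e-02  5.59754055e+01] [ 1.35286184e+01  8.43630901e+00  2.73737109e+00  8.43149460e+01
 -4.59637206e-03  1.37553214e+02] 0.06010996381126578 [-0.25461996 -0.59237448  0.05274302] [0.50613559 0.16952195 0.44320532]
```

View pics/w1.png

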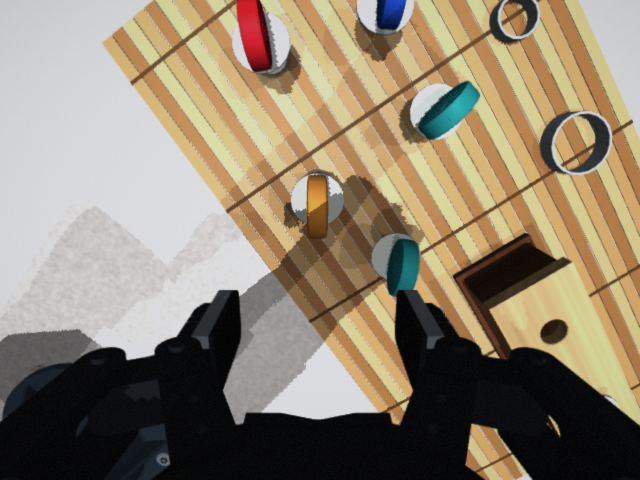

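Wrist view: the golden rim is at (317,207), aligned with the image's vertical and so with the finger pads. A turquoise pop sits at (400,265), so I check its clearance from the right finger.

Run:
```python
from h import *
f=pickle.load(open('w1.pkl','rb')); hsv=cv2.cvtColor(f['color'],cv2.COLOR_BGR2HSV)
s=f['s']; A=R.from_euler('xyz',s['tcp_rot'],degrees=True).as_matrix()
T=lambda P:(P-s['tool_pos'])@A
ft=pickle.load(open('top0.pkl','rb'))
m=np.zeros(hsv.shape[:2],bool); m[165:250,295:340]=True; m&=(hsv[...,1]>150)&(hsv[...,0]<30)
v,u=np.nonzero(m); P=pts(f,np.c_[u,v]); k=P[:,2]>.11; P=P[k]; uv=np.c_[u,v][k]
print('gold n',k.sum(),'z pct',np.percentile(P[:,2],[5,50,95,99]),'u range',np.percentile(uv[:,0],[1,50,99]),'v',np.percentile(uv[:,1],[1,50,99]))
t=P[P[:,2]>.130]; q=T(t); print(' upper rim tool x,y range',np.percentile(q,[1,99],axis=0)[:,:2].round(4).tolist(),'mean',q.mean(0).round(4), t.mean(0).round(4))
r=cv2.minAreaRect(uv.astype(np.float32)); print(r)
print('minAreaRect centre on .135',onplane(f,r[0],.135), 'tri',end=' ')
ftm=goldmask(ft); vv,uu=np.nonzero(ftm[270:320,225:280]); p2=np.c_[uu+225,vv+270]; Pz=pts(ft,p2)
tu=p2[(Pz[:,2]>.130)&(Pz[:,2]<.15)].mean(0); wu=uv[P[:,2]>.130].mean(0); print(tri([ft,f],[tu,wu]))
m=(hsv[...,0]>80)&(hsv[...,0]<98)&(hsv[...,1]>80)
v,u=np.nonzero(m); k=(u>370)&(u<430)&(v>220)&(v<310); Q=T(pts(f,np.c_[u,v][k])); Q=Q[Q[:,2]<.3]; print('turq tool',np.percentile(Q,[2,98],axis=0).round(4))
# white guard
m=(hsv[...,1]<50)&(hsv[...,2]>110); v,u=np.nonzero(m[160:250,280:355]); Q=pts(f,np.c_[u+280,v+160]); k=abs(Q[:,2]-.084)<.008; Q=Q[k]; print('guard',len(Q),Q.min(0).round(4),Q.max(0).round(4),np.median(Q,0))
(c,r)=cv2.minEnclosingCircle((Q[:,:2]*1000).astype(np.float32)); print(c,r)
```

```text
gold n 1188 z pct [0.12424507 0.13787108 0.14149414 0.1423415 ] u range [307. 317. 326.] v [176. 207. 237.]
 upper rim tool x,y range [[-0.0182, -0.0079], [0.0247, 0.0073]] mean [ 4.800e-03 -1.000e-04  1.616e-01] [0.4698 0.1164 0.1397]
((317.0, 207.0), (62.0, 20.0), 90.0)
minAreaRect centre on .135 [[0.4706914  0.11750707 0.135     ]] tri (array([0.46799306, 0.1140969 , 0.12545874]), [np.float64(0.00019492895046595358), np.float64(0.00019492895046592323)])
turq tool [[-0.0745  0.0669  0.1693]
 [-0.03    0.0868  0.2143]]
guard 1010 [0.4439 0.0906 0.0806] [0.4933 0.1393 0.0865] [0.47269584 0.11800093 0.08343154]
(468.6392517089844, 114.71878051757812) 24.81079864501953
```

>>> {"name": "send_rows", "arguments": {
  "steps": [
    {"linear": [0.0026, 0, 0.02], "yaw": 0},
    {"linear": [0.0026, 0, 0.045], "yaw": 0},
    {"linear": [0.0026, 0, 0.07], "yaw": 0},
    {"linear": [0.0026, 0, 0.095], "yaw": 0},
    {"linear": [0.0026, 0, 0.12], "yaw": 0},
    {"linear": [0.0026, 0, 0.14], "yaw": 0},
    {"linear": [0.0026, 0, 0.16], "yaw": 0},
    {"linear": [0.0026, 0, 0.175], "yaw": 0},
    {"linear": [0.0026, 0, 0.188], "yaw": 0},
    {"linear": [0.0026, 0, 0.197], "yaw": 0},
    {"linear": [0.0026, 0, 0.202], "yaw": 0},
    {"linear": [0.0026, 0, 0.202], "yaw": 0}
  ]
}}

```text
time: 2.9
tool_pos: [0.4687, 0.1144, 0.099]
tcp_rot: [-180.0, 0.0, 55.8]
wrist_force: [0.4, 0.4, 0.0]
grip_width: 0.06
grasp_force: 0.0
```

>>> {"name": "send_rows", "arguments": {
  "steps": [
    {"linear": [0, 0, 0], "yaw": 0},
    {"linear": [0, 0, 0], "yaw": 0},
    {"linear": [0, 0, 0], "yaw": 0},
    {"linear": [0, 0, 0], "yaw": 0},
    {"linear": [0, 0, 0], "yaw": 0},
    {"linear": [0, 0, 0], "yaw": 0},
    {"linear": [0, 0, 0], "yaw": 0},
    {"linear": [0, 0, 0], "yaw": 0}
  ],
  "fingers": 0.0
}}

```text
time: 3.7
tool_pos: [0.4692, 0.1144, 0.0998]
tcp_rot: [180.0, -0.0, 55.8]
wrist_force: [-0.8, -0.3, 4.9]
grip_width: 0.0156
grasp_force: 58.4
```

>>> {"name": "send_rows", "arguments": {
  "steps": [
    {"linear": [0, 0, -0.005], "yaw": 0},
    {"linear": [0, 0, -0.015], "yaw": 0},
    {"linear": [0, 0, -0.03], "yaw": 0},
    {"linear": [0, 0, -0.05], "yaw": 0},
    {"linear": [0, 0, -0.07], "yaw": 0},
    {"linear": [0, 0, -0.09], "yaw": 0},
    {"linear": [0, 0, -0.11], "yaw": 0},
    {"linear": [0, 0, -0.13], "yaw": 0},
    {"linear": [0, 0, -0.15], "yaw": 0},
    {"linear": [0, 0, -0.165], "yaw": 0},
    {"linear": [0, 0, -0.175], "yaw": 0},
    {"linear": [0, 0, -0.175], "yaw": 0}
  ]
}}

```text
time: 4.9
tool_pos: [0.4694, 0.1145, 0.2757]
tcp_rot: [179.9, -0.1, 55.8]
wrist_force: [0.2, 0.1, -0.1]
grip_width: 0.0153
grasp_force: 58.4
```

Run:
```python
from h import *
f=grab('wrist'); g=grab('scene'); pickle.dump((f,g),open('g2.pkl','wb'))
cv2.imwrite('pics/g2.png',np.hstack([cv2.resize(f['color'],(400,300)),cv2.resize(g['color'],(400,300))]))
s=f['s']; print(s['tool_pos'],s['tcp_rot'],s['grip_width'],s['grasp_force'],s['wrist_force'],s['q'])
```

```text
[0.46940297 0.11446908 0.27572103] [ 1.79911665e+02 -8.96056255e-02  5.57545712e+01] 0.015281166140250676 58.37420403957367 [ 0.1715768   0.08788318 -0.10654325] [ 1.37082676e+01  8.75888399e+00 -5.62672379e-01  8.05527412e+01
 -5.58666751e-03  1.37953759e+02]
```

View pics/g2.png

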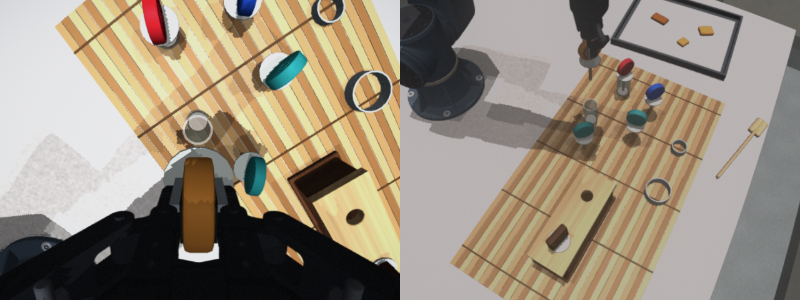

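The pop is held, head brown-gold in the fingers with the stick hanging down; the hole is visible at (355,216) in the left half. I move it over the hole, staying high.

>>> {"name": "send_rows", "arguments": {
  "steps": [
    {"linear": [-0.01, 0.018, 0], "yaw": 0},
    {"linear": [-0.023, 0.042, 0], "yaw": 0},
    {"linear": [-0.038, 0.069, 0], "yaw": 0},
    {"linear": [-0.053, 0.096, 0], "yaw": 0},
    {"linear": [-0.068, 0.124, 0], "yaw": 0},
    {"linear": [-0.083, 0.151, 0], "yaw": 0},
    {"linear": [-0.098, 0.178, 0], "yaw": 0},
    {"linear": [-0.11, 0.2, 0], "yaw": 0},
    {"linear": [-0.12, 0.218, 0], "yaw": 0},
    {"linear": [-0.126, 0.23, 0], "yaw": 0},
    {"linear": [-0.13, 0.237, 0], "yaw": 0},
    {"linear": [-0.13, 0.237, 0], "yaw": 0}
  ]
}}

```text
time: 6.2
tool_pos: [0.5917, -0.1268, 0.2736]
tcp_rot: [-179.9, 0.0, 55.7]
wrist_force: [0.2, 1.1, -0.9]
grip_width: 0.0154
grasp_force: 58.5
```

Run:
```python
from h import *
f=grab('scene'); t=grab('top'); w=grab('wrist'); pickle.dump((f,t,w),open('g3.pkl','wb'))
s=w['s']; print(s['time'],s['tool_pos'],s['tcp_rot'],s['grip_width'],s['grasp_force'])
def proj(f,P):
    A,tt=pose(f); K=np.array([[f['fx'],0,f['cx']],[0,f['fy'],f['cy']],[0,0,1.]])
    return cv2.projectPoints(np.array([P],float),cv2.Rodrigues(A.T)[0],-A.T@tt,K,np.array([f['k1'],0,0,0]))[0].ravel()
p=np.array(s['tool_pos'])
for n,x in [('scene',f),('top',t),('wrist',w)]:
    print(n,'head',proj(x,p+[0,0,.016]),'tip',proj(x,p+[0,0,-.089]),'hole',proj(x,[.592,-.1264,.1]))
cx,cy=proj(f,p+[0,0,-.06]).astype(int); a=f['color'][cy-75:cy+75,cx-65:cx+65]; print('crop origin',cx-65,cy-75)
cx,cy=proj(t,p+[0,0,-.06]).astype(int); b=t['color'][cy-75:cy+75,cx-65:cx+65]; print('crop2',cx-65,cy-75)
cv2.imwrite('pics/g3.png',cv2.resize(np.hstack([a,b]),None,fx=3,fy=3))
# hole from earlier wrist view
for name,k in [('w1',(553,331)),]:
    g=pickle.load(open(name+'.pkl','rb')); v=cv2.cvtColor(g['color'],cv2.COLOR_BGR2HSV)[...,2]
    m=blob(v<95,k,12); c,_=cv2.findContours(m.astype(np.uint8),cv2.RETR_EXTERNAL,cv2.CHAIN_APPROX_NONE); c=max(c,key=len)
    Q=onplane(g,c[:,0].astype(float),.1)[:,:2]*1000; print('hole w1',cv2.minEnclosingCircle(Q.astype(np.float32)),cv2.fitEllipse(Q.astype(np.float32)))
```

```text
6.3 [ 0.59133836 -0.12588315  0.27416868] [-1.79964688e+02  6.67146110e-03  5.57738002e+01] 0.015528580617034712 58.49477827548981
scene head [294.70871559 254.21607511] tip [296.82173978 290.16893423] hole [298.38647973 313.33296616]
top head [422.09871134 182.12600709] tip [406.82930156 204.97532398] hole [397.95167182 218.32247589]
wrist head [316.47034405 326.17788082] tip [316.95814051 242.08728605] hole [318.14856137 212.49749569]
crop origin 231 206
crop2 345 124
hole w1 ((592.627197265625, -124.80252838134766), 13.546618461608887) ((592.5969848632812, -125.00066375732422), (25.56610679626465, 26.315885543823242), 83.58172607421875)
```

View pics/g3.png

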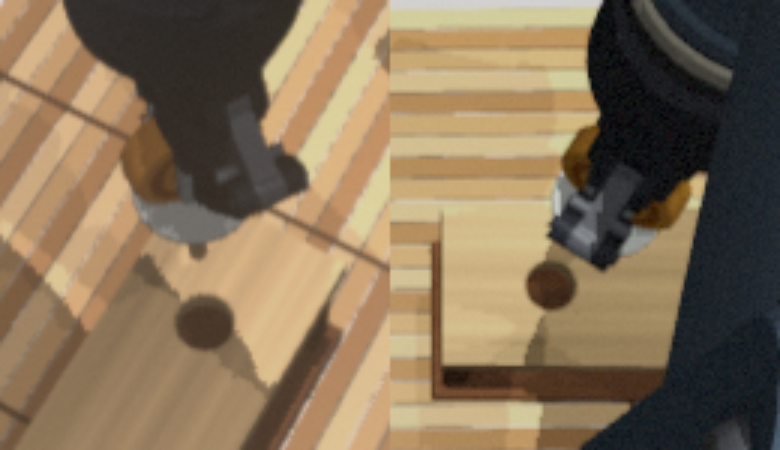

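Left half (scene): the stick tip is at full-frame (296.7,291), where a straight-hanging pop would put it (296.8,290), and the hole is at (299,313). I lower it.

>>> {"name": "send_rows", "arguments": {
  "steps": [
    {"linear": [0.0005, 0.0005, 0.01], "yaw": 0},
    {"linear": [0.0005, 0.0005, 0.025], "yaw": 0},
    {"linear": [0.0005, 0.0005, 0.04], "yaw": 0},
    {"linear": [0.0005, 0.0005, 0.055], "yaw": 0},
    {"linear": [0.0005, 0.0005, 0.07], "yaw": 0},
    {"linear": [0.0005, 0.0005, 0.085], "yaw": 0},
    {"linear": [0.0005, 0.0005, 0.1], "yaw": 0},
    {"linear": [0.0005, 0.0005, 0.113], "yaw": 0},
    {"linear": [0.0005, 0.0005, 0.125], "yaw": 0},
    {"linear": [0.0005, 0.0005, 0.135], "yaw": 0},
    {"linear": [0.0005, 0.0005, 0.142], "yaw": 0},
    {"linear": [0.0005, 0.0005, 0.142], "yaw": 0}
  ]
}}

```text
time: 7.55
tool_pos: [0.5918, -0.1261, 0.1313]
tcp_rot: [-179.9, 0.0, 55.8]
wrist_force: [0.1, -0.2, -0.5]
grip_width: 0.0152
grasp_force: 58.5
```

Run:
```python
from h import *
f=grab('scene'); t=grab('top'); w=grab('wrist'); pickle.dump((f,t,w),open('g4.pkl','wb'))
s=w['s']; print(s['time'],s['tool_pos'],s['grip_width'],s['grasp_force'],s['wrist_force'],s['moment'])
a=f['color'][230:380,220:350]; b=t['color'][150:300,350:480]
cv2.imwrite('pics/g4.png',cv2.resize(np.hstack([a,b]),None,fx=3,fy=3))
```

```text
7.65 [ 0.59251472 -0.12635032  0.13256411] 0.015423359437795346 58.49065124988556 [-0.21236931 -0.50251037 -1.01739338] [ 0.02536559 -0.03874833  0.05463531]
```

View pics/g4.png

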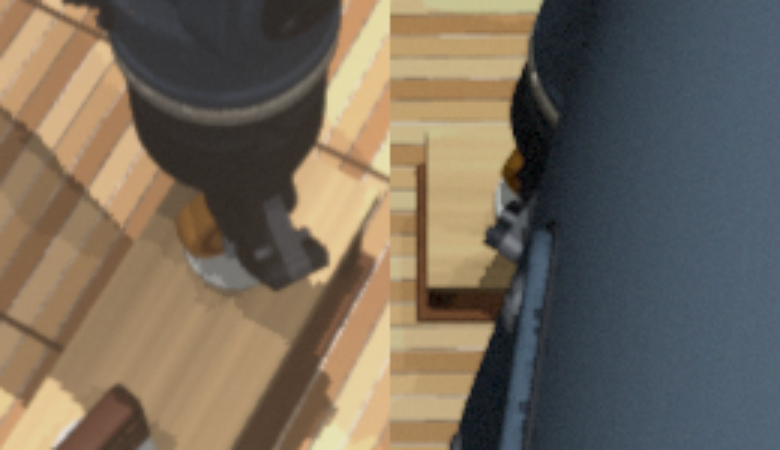

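The guard hovers about 1 cm over the board with the stick in the hole and no side force, so I ease it down until the board carries it.

>>> {"name": "send_rows", "arguments": {
  "steps": [
    {"linear": [0, 0, 0.004], "yaw": 0},
    {"linear": [0, 0, 0.007], "yaw": 0},
    {"linear": [0, 0, 0.009], "yaw": 0},
    {"linear": [0, 0, 0.01], "yaw": 0},
    {"linear": [0, 0, 0.01], "yaw": 0},
    {"linear": [0, 0, 0.01], "yaw": 0}
  ]
}}

```text
time: 8.3
tool_pos: [0.5924, -0.1264, 0.1224]
tcp_rot: [180.0, 0.0, 55.8]
wrist_force: [-0.3, -0.3, 0.0]
grip_width: 0.0152
grasp_force: 58.5
```

>>> {"name": "send_rows", "arguments": {
  "steps": [
    {"linear": [0, 0, 0.001], "yaw": 0},
    {"linear": [0, 0, 0.001], "yaw": 0},
    {"linear": [0, 0, 0.001], "yaw": 0}
  ]
}}

```text
time: 8.6
tool_pos: [0.5923, -0.1263, 0.1213]
tcp_rot: [-180.0, 0.0, 55.8]
wrist_force: [0.1, 0.2, -1.1]
grip_width: 0.0154
grasp_force: 58.5
```

>>> {"name": "send_rows", "arguments": {
  "steps": [
    {"linear": [0, 0, 0.001], "yaw": 0},
    {"linear": [0, 0, 0.001], "yaw": 0},
    {"linear": [0, 0, 0.001], "yaw": 0}
  ]
}}

```text
time: 8.9
tool_pos: [0.5923, -0.1263, 0.1203]
tcp_rot: [-180.0, 0.0, 55.8]
wrist_force: [-0.2, 0.1, -0.2]
grip_width: 0.0153
grasp_force: 58.5
```

>>> {"name": "send_rows", "arguments": {
  "steps": [
    {"linear": [0, 0, 0.001], "yaw": 0},
    {"linear": [0, 0, 0.001], "yaw": 0},
    {"linear": [0, 0, 0.001], "yaw": 0}
  ]
}}

```text
time: 9.2
tool_pos: [0.5925, -0.1263, 0.1198]
tcp_rot: [180.0, -0.0, 55.8]
wrist_force: [-0.2, -0.0, 6.2]
grip_width: 0.0155
grasp_force: 59.0
```

>>> {"name": "send_rows", "arguments": {
  "steps": [
    {"linear": [0, 0, 0.001], "yaw": 0},
    {"linear": [0, 0, 0.001], "yaw": 0},
    {"linear": [0, 0, 0.001], "yaw": 0}
  ]
}}

```text
time: 9.5
tool_pos: [0.5925, -0.1264, 0.1198]
tcp_rot: [179.9, -0.0, 55.8]
wrist_force: [-3.7, 1.8, 14.1]
grip_width: 0.0156
grasp_force: 60.4
```

The board took it at TCP z 0.1198, as expected. I relax 1 mm, release and rise.

>>> {"name": "send_rows", "arguments": {
  "steps": [
    {"linear": [0, 0, -0.001], "yaw": 0},
    {"linear": [0, 0, -0.001], "yaw": 0},
    {"linear": [0, 0, -0.001], "yaw": 0}
  ]
}}

```text
time: 9.8
tool_pos: [0.5925, -0.1264, 0.1198]
tcp_rot: [180.0, -0.0, 55.8]
wrist_force: [-2.2, 1.9, 5.7]
grip_width: 0.0156
grasp_force: 59.5
```

>>> {"name": "send_rows", "arguments": {
  "steps": [
    {"linear": [0, 0, 0], "yaw": 0},
    {"linear": [0, 0, 0], "yaw": 0},
    {"linear": [0, 0, 0], "yaw": 0},
    {"linear": [0, 0, 0], "yaw": 0},
    {"linear": [0, 0, 0], "yaw": 0},
    {"linear": [0, 0, 0], "yaw": 0}
  ],
  "fingers": 0.05
}}

```text
time: 10.4
tool_pos: [0.5923, -0.1264, 0.1192]
tcp_rot: [-180.0, 0.0, 55.8]
wrist_force: [0.7, 0.0, -0.0]
grip_width: 0.0499
grasp_force: 0.0
```

>>> {"name": "send_rows", "arguments": {
  "steps": [
    {"linear": [0, 0, -0.01], "yaw": 0},
    {"linear": [0, 0, -0.025], "yaw": 0},
    {"linear": [0, 0, -0.04], "yaw": 0},
    {"linear": [0, 0, -0.06], "yaw": 0},
    {"linear": [0, 0, -0.08], "yaw": 0},
    {"linear": [0, 0, -0.1], "yaw": 0},
    {"linear": [0, 0, -0.12], "yaw": 0},
    {"linear": [0, 0, -0.14], "yaw": 0},
    {"linear": [0, 0, -0.155], "yaw": 0},
    {"linear": [0, 0, -0.165], "yaw": 0},
    {"linear": [0, 0, -0.17], "yaw": 0},
    {"linear": [0, 0, -0.17], "yaw": 0}
  ]
}}

```text
time: 11.6
tool_pos: [0.5925, -0.1264, 0.2898]
tcp_rot: [180.0, -0.0, 55.8]
wrist_force: [0.1, -0.4, -0.3]
grip_width: 0.0498
grasp_force: 0.0
```

Run:
```python
from h import *
f=grab('scene'); w=grab('wrist'); s=w['s']; print(s['time'],s['tool_pos'],s['grip_width'],s['wrist_force'])
cv2.imwrite('pics/g5.png',np.hstack([cv2.resize(f['color'],(400,300)),cv2.resize(w['color'],(400,300))]))
h=cv2.cvtColor(w['color'],cv2.COLOR_BGR2HSV); v,u=np.mgrid[0:480,0:640]; uv=np.c_[u.ravel(),v.ravel()]; P=pts(w,uv); H=h.reshape(-1,3)
near=(np.hypot(P[:,0]-.592,P[:,1]+.126)<.045)
g=near&(H[:,1]>120)&(H[:,0]<30)&(P[:,2]>.12)&(P[:,2]<.19); Q=P[g]; print('head',g.sum(),Q.mean(0),np.percentile(Q[:,2],[5,99]))
g=near&(H[:,1]<50)&(H[:,2]>110)&(P[:,2]>.095)&(P[:,2]<.115); Q=P[g]; print('guard',g.sum(),np.percentile(Q[:,2],[5,50,95]),cv2.minEnclosingCircle((Q[:,:2]*1000).astype(np.float32)))
```

```text
11.65 [ 0.59230899 -0.12632497  0.28911429] 0.05038983992424881 [ 0.78135463 -0.07700253  0.54730328]
head 1493 [ 0.59526031 -0.12295978  0.15564062] [0.14288271 0.16220182]
guard 1353 [0.10215414 0.10332159 0.10454412] ((592.2628173828125, -126.90133666992188), 25.20681381225586)
```

View pics/g5.png

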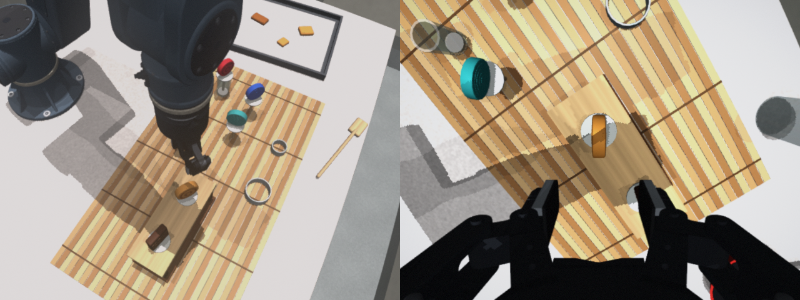

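The golden pop stands upright in the hole at (185,190) in the left half. Its guard lies flat on the board at z 0.1033 and is centred at (592,-127) mm. The chocolate pop at (158,235) and the red one at (226,66) look undisturbed.

```bash
python3 -c "
from bench import arm
print(arm.hand_in())"
```

```text
the job is handed in; nothing more can be done
None
```

The golden lollipop stands upright in the free hole with its guard flat on the board, lowered until the board carried it and only then released; the red and chocolate lollipops look undisturbed in the last picture, and the job was handed in at about 12 s, with no verdict returned.

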